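Close a vessel lock ring with a face wrench between guard walls

TASK

Pick up the larger of the two T-shaped face wrenches and use it to turn the vessel's six-lug lock ring clockwise, seen from above, until its tab comes up against the stop block; the guard walls leave the handle only a short swing, so lift the wrench off, swing it back and reseat it for each new stroke. Then lay the wrench flat on the bench, pins down, clear of the stand. Turn the ring with the wrench only, without pushing the ring or the stand with the hand itself, and leave the smaller wrench where it lies.

Things in the scene. Friction and masses are not known exactly. Their poses are not given: they have to be found in the camera images.
- wrench: Larger T-shaped face wrench, 0.3 kg. Aluminium cross head 98 mm along own y, 22 wide; square steel handle 14 x 14 along own -x to a dark upright knob (dia. 28, z 0-34) 195 from origin. Head and handle span z 20-34. Two pins (dia. 9, 20 long) stick down at y = +-38. Origin midway between the pin ends, at bench height when it lies flat on pins and knob; z up.
- wrench_grip (a point): Point in the middle of the larger wrench's handle, 115 mm from its origin along own -x, 27 above it, close to the balance point: grip here from above, fingers either side of the 14 mm handle, and keep this grip throughout. Axes as the wrench.
- small_wrench: Smaller face wrench, same form and axes, head 56 mm long, pins at y = +-17, knob (dia. 20) 135 mm from the origin. It does not fit the ring and must stay where it lies.
- stand: Fixed stand: round base, radius 95 mm, 10 thick, vessel on top. Origin on the bench at the vessel's axis, z up, front faces own -x. Cream guard walls to z 133: flat ones on its left and right (inner face at y = +-66, x -44 to 44) whose four flared radial ends, 6 thick, 62-86 from the axis, point 54 degrees either side of -x and +x. Handle to the front: it can swing 44 degrees either way. Dark stop block on its -y side, 49-65 from the axis.
- ring_top (a point): On the ring's axis, at the top of its flange (75 mm above the bench, radius 50). Six lugs stand on it every 60 degrees: 30 to 46 from the axis, 15 across, 16 tall. Wrench fits with origin on the axis and handle along any lug's direction; pins then drop into opposite gaps, 12 degrees of play either way. Wrench origin at 4 mm: head rests on lugs; 6: good for turning; above 18: pins clear.
- ring (a joint): Ring turn, rad, growing clockwise seen from above. In the stand's frame one lug points at 216 degrees minus this value (counted anticlockwise from own +x; 180 is the front), the others at 60 degree steps. Starts at 0 to 0.17; fully home at 1.95, a hard stop, its radial tab against the stop block. Friction about 0.25 N m; it stays where left.
Things that resemble listed ones, but are neither listed nor needed, are in the scene too. Leave any brown or yellow look-alike of the wrench alone.

How it is judged:
By the outcome, as a careful person would: the job done as asked, in the order asked, and still so for the second after the job is handed in, with the robot touching nothing.
It also fails if it takes over 64 s, if anything falls off the work surface, if the arm or the gripper's body presses on something with over 40 N, if the wrist force passes 120 N, or if a joint passes its speed limit or range.

ROBOT

A 6-joint arm with a two-finger parallel gripper is mounted at the origin on the work surface. World frame = base frame: x ahead of the robot, y to its left, z up, the work surface at z = 0. Lengths are in mm, angles in rad, forces in N, time in s.
With the tool pointing down it reaches from about 275 to 750 mm from the base axis. Payload 10.2 kg.
Tool frame: the origin (TCP) lies at the very end of the fingers, on their centre line; the grasp point (between the pads) lies 19 mm behind it (ctrl.tcp_to_grasp is the distance from the TCP to the grasp point, in mm); z points along the fingers, y is the direction in which the jaws open and shut (so a half turn about z gives the same grasp; the last joint's range is limited). The gripper opens to 85 mm and grips with 20 to 120 N. Pads are 22 mm wide; open, the fingers measure 114 mm over their backs; the gripper's body (76 mm by 85 mm) begins 54 mm behind the grasp point. The pads swing forward as they close: fully open they stand 13 mm farther back than shut.
Start: joints at [0.941, 0.313, 1.498, -0, 1.331, -0.223], TCP at [207.741, 482.156, 231.294] pointing down, gripper open.
Joint ranges: [-2.94, 2.94], [-0.97, 2.17], [0.19, 2.56], [-1.23, 4.37], [0.02, 3.11], [-2.88, 2.88]. Speed limits (rad/s): [2.39, 2.39, 3.01, 3.14, 3.14, 3.14].

INTERFACE

Orientations are given as a unit quaternion [w, x, y, z].
In Python, from rig import ctrl, cams, job gives the robot as it stands. The module is installed in compiled form; this text tells all that it offers.
- The arm moves only by the tool drive_tool, never from a script. Its arguments are lists of equal length, an entry for each row: "gripper": the opening, from 0 (shut) to 1 (fully open); "dp": the shift along the tool's x, y, z normalised to -1 to 1, where 1 is 0.2 m, a list of three; "twist": the turn about the tool's z normalised to -1 to 1, where 1 is 90 degrees. In form: {"gripper": [gripper, ...], "dp": [[tx, ty, tz], ...], "twist": [twist, ...]}. A call has 1 to 20 rows; each row is the pose to reach, as a shift and turn from the pose commanded when the call began, along the tool's axes at that moment; what a row does not reach only later rows make up. A row lasts 1/10 s, in which the tool goes at most 50 mm and 8.59 degrees, less where a joint would pass 70% of its speed; a pose out of reach is approached as far as the arm can. A call with a number of a shift or a turn outside -1 to 1 is refused whole. A call with a gripper value outside its range is refused whole. The fingers move at their own pace and stop on an object; "newtons" is the grip in N (left out, the last holds). Time passes only in rows, so rows that repeat a pose let the fingers close. It gives the time, the measured TCP pose, the force and the opening at its end, in the units of the state.
- ctrl.sense(): the state, without advancing time (a new reading comes with each control period).
- cams.capture(name): name is "side" or "top"; returns a dict with "pixels" (480x640x3 uint8, red, green, blue), "camera_matrix" (3x3 intrinsics, pixels), "xyz" and "orientation" of the camera in the world. Camera axes: x right, y down, z forward; pixel columns grow to the right and rows downward; lengths in mm; the calibration is good to about 2 mm. A picture is of the moment at which its call begins. There is no depth.
- job.finish_job(): hands the job in, once; it reports no verdict.
The state is a dict: "time_s": time; "joints": joint angles; "dq": joint speeds; "tau": joint torques, N m; "eef_pos": TCP position; "ee_rot": TCP orientation; "force": force on the tool from outside, world axes, zero at the start; "wrist_torque": the same for the moment, N m; "grip_width": opening from 0.0 (shut) to 1.0 (fully open).
Only numpy, scipy, OpenCV 4.12 (cv2) and the standard library are available. Lean on these libraries where they do the work, as an engineer would, in place of code of your own. Each camera call takes 0.05 s, during which the arm holds its last target.

## Working session

There is one attempt and no reset: what is moved stays moved. The work goes in short steps, Python scripts to look and compute and a tool call to move; the robot and the scene stay as the last step left them, time stands still between calls to the robot, and variables do not carry over. Pictures are saved under pics/ and viewed, and the job is handed in when it is done.

Besides the shell and the picture viewer there is one more tool, called after ">>>" as name(argument=value, ...), one argument or row to a line, values as JSON. drive_tool: Moves the arm, as the interface text tells. Scaled input: -1 to 1 covers 0.2 m each way for a shift and 90 degrees each way for a turn. Its arguments: {"type":"object","properties":{"gripper":{"type":"array","items":{"type":"number"}},"dp":{"type":"array","items":{"type":"array","items":{"type":"number"}}},"twist":{"type":"array","items":{"type":"number"}},"newtons":{"type":"number"}},"required":["gripper","dp","twist"]}

```bash
mkdir -p pics
python3 - <<'E'
from rig import ctrl,cams
import cv2,pickle
s=ctrl.sense();print(s, ctrl.tcp_to_grasp)
for n in("top","side"):
    c=cams.capture(n);cv2.imwrite(f"pics/{n}0.png",c["pixels"][:,:,::-1]);print(n,c["camera_matrix"],c["xyz"],c["orientation"])
    pickle.dump(c,open(f"{n}0.pkl","wb"))
E
```

```text
{'time_s': 0.0, 'joints': array([ 9.40634559e-01,  3.13497102e-01,  1.49847051e+00,  1.43802090e-05,
        1.33099633e+00, -2.23398509e-01]), 'dq': array([ 3.81229803e-05, -2.42294124e-04, -4.96101845e-05,  1.02529354e-03,
       -4.77385497e-04,  3.71238172e-04]), 'tau': array([ 2.97883207e-04, -4.12256062e+01, -2.59750110e+01, -1.58382923e-04,
        4.07106592e-03,  8.89525381e-06]), 'eef_pos': array([207.55635911, 481.93934524, 230.69839322]), 'ee_rot': array([-2.90173803e-04,  2.01984040e-01,  9.79388573e-01, -6.21253800e-04]), 'force': array([ 0.2810546 ,  0.27236415, -0.32828516]), 'wrist_torque': array([0.0014704 , 0.04197661, 0.06475713]), 'grip_width': 1.0019387938548414} 18.700000000000003
top [[594.50177806   0.         319.19145103]
 [  0.         594.50177806 233.54639955]
 [  0.           0.           1.        ]] [ 214.4669378    75.85558414 1520.82667802] [-0.05425194  0.70960845 -0.70097232  0.04637222]
side [[452.83909301   0.         325.69145924]
 [  0.         452.83909301 240.43613306]
 [  0.           0.           1.        ]] [  62.46735649 -659.15353827  679.77354169] [-0.44654593  0.86823511 -0.19278777  0.09796633]
```

View pics/top0.png

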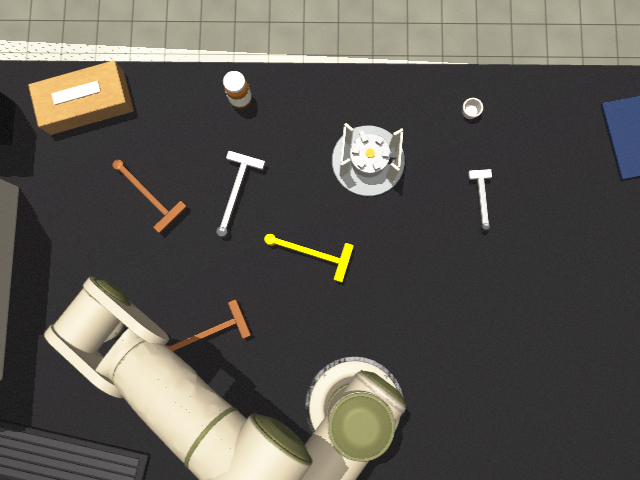

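View pics/side0.png

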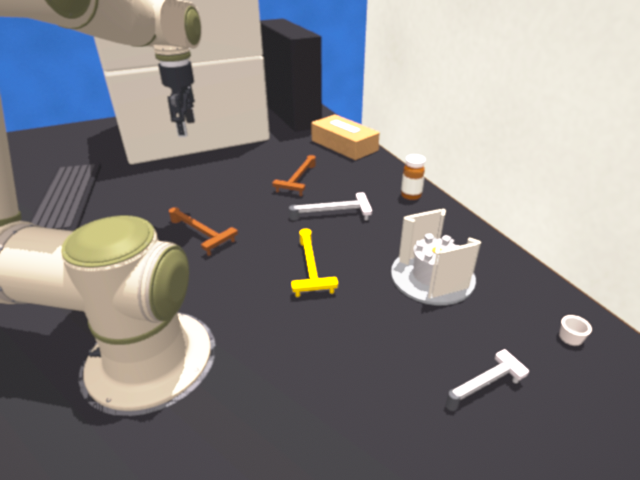

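The top view shows five T shapes:
- silver large, head (245,160), knob (222,231)
- silver small, head (480,174), knob (486,226)
- yellow, head (344,262)
- brown, head (170,217)
- brown, head (240,319)

I choose the silver one at (245,160). The stand is at (370,155). I'll check both in crops.

```bash
cat > h.py <<'E'
import numpy as np,cv2,pickle
from scipy.spatial.transform import Rotation as R
def ray(c,uv):
    uv=np.atleast_2d(np.array(uv,float));K=c["camera_matrix"]
    d=np.c_[(uv[:,0]-K[0,2])/K[0,0],(uv[:,1]-K[1,2])/K[1,1],np.ones(len(uv))]
    q=np.array(c["orientation"]);return np.array(c["xyz"]),R.from_quat(q[[1,2,3,0]]).apply(d)
def onz(c,uv,z):
    o,d=ray(c,uv);t=(z-o[2])/d[:,2];return o+d*t[:,None]
def proj(c,p):
    q=np.array(c["orientation"]);p=np.atleast_2d(p);v=R.from_quat(q[[1,2,3,0]]).inv().apply(p-np.array(c["xyz"]))
    K=c["camera_matrix"];return np.c_[v[:,0]/v[:,2]*K[0,0]+K[0,2],v[:,1]/v[:,2]*K[1,1]+K[1,2]]
def crop(c,x0,y0,w,h,k,name):
    im=cv2.resize(c["pixels"][y0:y0+h,x0:x0+w,::-1],None,fx=k,fy=k,interpolation=cv2.INTER_CUBIC);cv2.imwrite(name,im)
def load(n): return pickle.load(open(n,"rb"))
def comps(c,lo,hi,amin=30):
    hsv=cv2.cvtColor(c["pixels"],cv2.COLOR_RGB2HSV);m=cv2.inRange(hsv,lo,hi)
    n,l,s,ce=cv2.connectedComponentsWithStats(m)
    return [(i,s[i],ce[i],l==i) for i in range(1,n) if s[i,4]>=amin]
E
python3 - <<'E'
from h import *
t=load("top0.pkl");s=load("side0.pkl")
a=cv2.resize(t["pixels"][110:250,200:300,::-1],None,fx=4,fy=4,interpolation=2)
b=cv2.resize(t["pixels"][110:210,320:420,::-1],None,fx=4,fy=4,interpolation=2);b=cv2.copyMakeBorder(b,0,160,0,0,0)
cv2.imwrite("pics/c1.png",np.hstack([a,b]))
crop(s,380,190,110,120,5,"pics/c2.png")
hsv=cv2.cvtColor(t["pixels"],cv2.COLOR_RGB2HSV)
for i,st,ce,m in comps(t,(0,0,110),(180,70,255),60): print(i,st,ce)
E
```

```text
1 [    0     0   640    65 40277] [323.30550935  31.04022147]
2 [223  71  22  22 396] [233.66919192  81.26767677]
3 [ 52  81  48  24 580] [75.42758621 92.15517241]
6 [226  90  25  17 166] [240.62650602 100.1626506 ]
8 [463  97  20  22 347] [472.09798271 107.45244957]
10 [ 332  123   72   73 3909] [367.82578665 158.80455359]
11 [217 151  48  85 846] [236.89834515 183.48817967]
12 [469 169  23  60 533] [481.94183865 191.69230769]
29 [   44   277   187   186 12938] [136.33737827 368.81202659]
37 [  188   357   217   123 10451] [292.54358435 433.22141422]
```

View pics/c1.png

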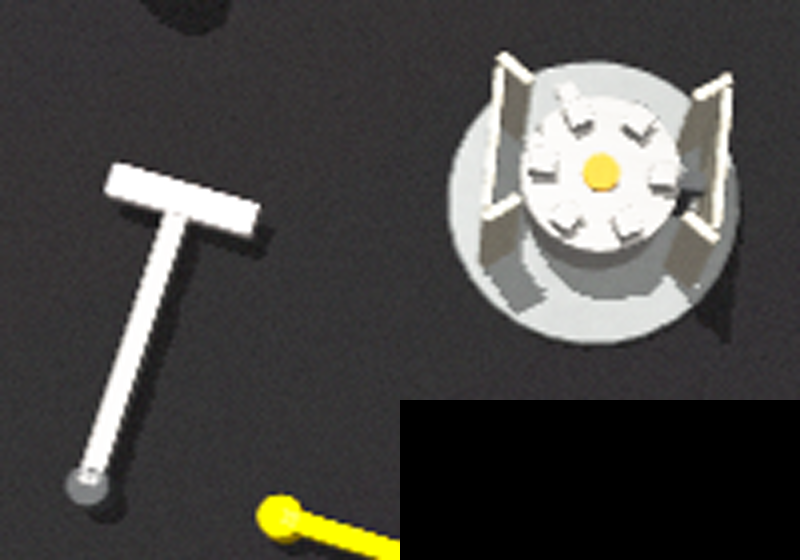

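View pics/c2.png

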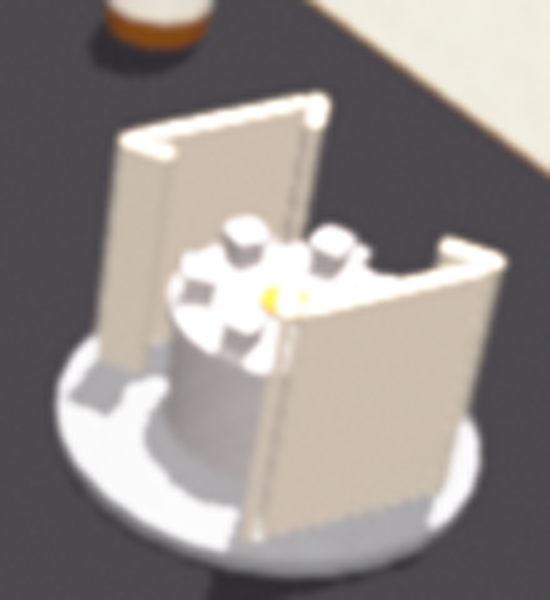

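Run:
```python
from h import *
t=load("top0.pkl");s=load("side0.pkl")
# base circle
cs=comps(t,(0,0,110),(180,70,255),60)
m=[x for x in cs if 300<x[2][0]<400 and 100<x[2][1]<200][0][3].astype(np.uint8)
c=max(cv2.findContours(m,0,1)[0],key=len)[:,0,:]
P=onz(t,c,10)[:,:2]
# robust circle fit R=95
from scipy.optimize import least_squares
r=least_squares(lambda q:np.hypot(*(P-q).T)-95,P.mean(0),loss='soft_l1',f_scale=1.5)
d=np.hypot(*(P-r.x).T)-95;print("base",r.x,np.median(abs(d)),(abs(d)<2).sum(),len(d))
# hub yellow
for i,st,ce,mm in comps(t,(15,80,150),(35,255,255),20):
    print("yellow",st,ce, onz(t,ce,75)[0],onz(t,ce,85)[0])
for i,st,ce,mm in comps(s,(15,80,150),(35,255,255),8): print("side y",st,ce)
# wrench
m=[x for x in cs if 217<=x[1][0]<=222 and x[1][1]>140][0][3]
v,u=np.nonzero(m)
W=onz(t,np.c_[u,v],34)[:,:2]
# handle part: rows 178..222
k=(v>178)&(v<222);A=W[k];mu=A.mean(0);ax=np.linalg.svd(A-mu)[2][0]; ax*=np.sign(ax[0])
print("handle axis deg",np.degrees(np.arctan2(ax[1],ax[0])),mu)
al=(W-mu)@ax; pe=(W-mu)@np.array([-ax[1],ax[0]])
h=np.abs(pe)>12
print("head along",al[h].min(),al[h].max(),"perp",pe.min(),pe.max(), "all along",al.min(),al.max())
o=mu+ax*(al[h].min()+al[h].max())/2;print("origin",o,"grip",o-ax*115)
H=W[al>al[h].min()+2];rect=cv2.minAreaRect(H.astype(np.float32));print(rect)
print(proj(s,np.r_[o-ax*115,34]),proj(s,np.r_[o,34]),proj(s,np.r_[o-ax*195,34]),proj(t,np.r_[o-ax*195,34]))
```

```text
base [628.24415866 -30.24333724] 1.4653920052268887 138 228
yellow [  28   61   98   66 3388] [76.29397875 93.11688312] [776.91418889 718.51165914  75.        ] [773.02404591 714.06675517  85.        ]
yellow [366 148   9  10  70] [369.9        152.84285714] [627.25799787 -30.94194062  75.        ] [624.40294569 -30.20327999  85.        ]
yellow [264 234  90  48 853] [318.02344666 253.84056272] [371.54012467  95.56605999  75.        ] [370.45373451  95.42973331  85.        ]
yellow [329 394  51  59 242] [344.36363636 414.5661157 ] [-7.92086925 28.54242213 75.        ] [-6.38273324 28.86966164 85.        ]
yellow [381 401  13  21  50] [387.44 410.8 ] [  2.13408007 -72.73259805  75.        ] [  3.60267144 -71.70489407  85.        ]
yellow [ 342  406   38   41 1160] [360.12327586 425.95948276] [-33.25962452  -8.59882028  75.        ] [-31.54623407  -8.01469491  85.        ]
yellow [342 424  52  37 149] [371.73154362 450.2147651 ] [-87.49218073 -35.83505425  75.        ] [-85.40369306 -35.0625506   85.        ]
yellow [195 428  13  15  55] [201.09090909 435.34545455] [-60.03199449 364.39
[... 368 characters left out ...]
1  228   48   69 1122] [311.63547237 269.5802139 ]
side y [160 248   9  10  15] [163.66666667 252.2       ]
side y [432 248   3   5  10] [433.4 249.8]
side y [155 250  22  33 144] [163.61805556 262.16666667]
handle axis deg -16.044408453363182 [511.69124281 319.1061469 ]
head along -82.61581008754267 122.98764405823837 perp -50.73831083755785 49.68434785075026 all along -95.00976089319946 123.07450620024993
origin [531.09087328 313.5271163 ] grip [420.57037996 345.31108328]
((532.0541381835938, 312.7474365234375), (100.41883850097656, 203.49395751953125), 73.92790985107422)
[[289.80809676 206.59148154]] [[331.25299827 203.15712231]] [[260.40479738 209.02800542]] [[209.87857016 265.35792209]]
```

Run:
```python
from h import *
t=load("top0.pkl");s=load("side0.pkl")
cs=comps(t,(0,0,110),(180,70,255),60)
m=[x for x in cs if 217<=x[1][0]<=222 and x[1][1]>140][0][3]
v,u=np.nonzero(m);W=onz(t,np.c_[u,v],34)[:,:2]
k=(v>178)&(v<222);A=W[k];mu=A.mean(0);ax=np.linalg.svd(A-mu)[2][0]; ax*=np.sign(ax[0]);n=np.array([-ax[1],ax[0]])
al=(W-mu)@ax; pe=(W-mu)@n;h=(np.abs(pe)>20)
rect=cv2.minAreaRect(W[h].astype(np.float32));print(rect)
o=np.array(rect[0]);print("o from handle frame",mu+ax*(al[h].min()+al[h].max())/2+n*(pe[h].min()+pe[h].max())/2,al[h].min(),al[h].max())
# handle axis from handle mu to head centre
d=o-mu;print(np.degrees(np.arctan2(d[1],d[0])))
g=o-ax*115;print("grip",g)
for p in (g,o,o-ax*195): print(proj(s,np.r_[p,34]),proj(t,np.r_[p,34]))
# stand walls tips from side/top: bright cream top edges
st=t["pixels"][110:210,320:420]
hsv=cv2.cvtColor(st,cv2.COLOR_RGB2HSV)
cream=((hsv[...,1]>12)&(hsv[...,1]<70)&(hsv[...,2]>215)&(hsv[...,0]<35)).astype(np.uint8)*255
cv2.imwrite("pics/cream.png",cv2.resize(np.hstack([st[:,:,::-1],cv2.merge([cream]*3)]),None,fx=4,fy=4,interpolation=0))
```

```text
((618.2162475585938, 287.92071533203125), (100.435546875, 23.8353214263916), 74.0506362915039)
o from handle frame [618.28440561 287.90327822] 99.14244088099484 122.98764405823837
-16.317509269100423
grip [507.69575424 319.70468232]
[[322.64261198 203.97069524]] [[231.05650583 201.44288154]]
[[363.35570593 200.5958395 ]] [[244.82985301 159.43958335]]
[[293.76345141 206.36459341]] [[221.30995544 231.16603142]]
```

View pics/cream.png

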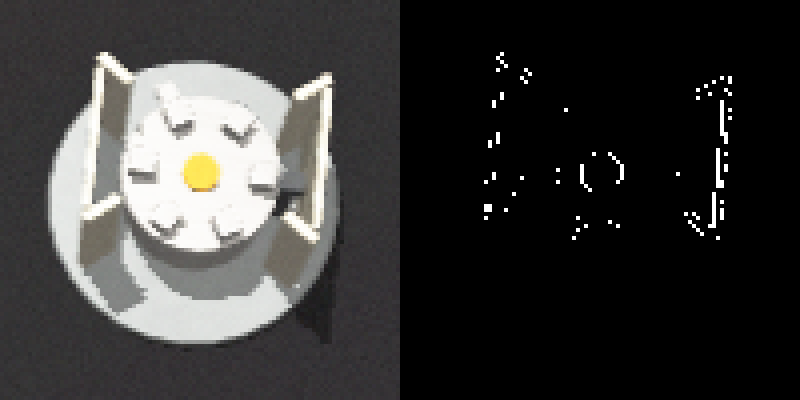

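Run:
```python
from h import *
t=load("top0.pkl")
px=np.array([[104,55],[84,217],[317,238],[328,77]])/4+[320,110]-.5
P=onz(t,px,133)[:,:2];c=P.mean(0);print(P,c)
for p,a in zip(P,[54,126,234,306]):
    d=p-c;print(np.hypot(*d),(np.degrees(np.arctan2(d[1],d[0]))-a+180)%360-180)
px=np.array([[130,79],[119,201],[289,213],[293,97]])/4+[320,110]-.5
P=onz(t,px,133)[:,:2];print(P.mean(0))
for p,a in zip(P,[54,126,234,306]):
    d=p-P.mean(0);print(np.hypot(*d),(np.degrees(np.arctan2(d[1],d[0]))-a+180)%360-180)
c=np.array([627.5,-30.5])
# flange circle z=75 r50 check & lug dark fronts
pr=proj(t,[[*c,75],[c[0]+50,c[1],75],[c[0],c[1]+50,75],[c[0]-50,c[1],75],[c[0],c[1]-50,75],[*c,10]]);print((pr-[320,110]+.5)*4)
im=cv2.resize(t["pixels"][125:180,340:400,::-1],None,fx=10,fy=10,interpolation=2);
im=cv2.addWeighted(im,1.6,im,0,-150);cv2.imwrite("pics/lug.png",im)
```

```text
[[ 683.94798121   32.44626872]
 [ 583.04162632   43.75589989]
 [ 571.56481697  -95.65197485]
 [ 671.4431453  -102.88599516]] [627.49939245 -30.58395035]
84.6123613243238 -5.846981448808975
86.61931829999031 -5.119136800609681
85.80515454486252 -4.683418163385738
84.60874126105172 -4.709593312249012
[626.91416884 -30.30761082]
63.07427481107712 -5.904410805260937
62.98308792565947 -3.551205830689071
63.10606997910855 -3.5123852874747854
60.45755354372496 -4.2455991387620315
[[200.89363654 172.98928559]
 [200.9664658   95.82851352]
 [120.97176405 172.20990884]
 [200.82010977 250.88904616]
 [280.87988381 173.7692901 ]
 [193.53850375 200.51692705]]
```

View pics/lug.png

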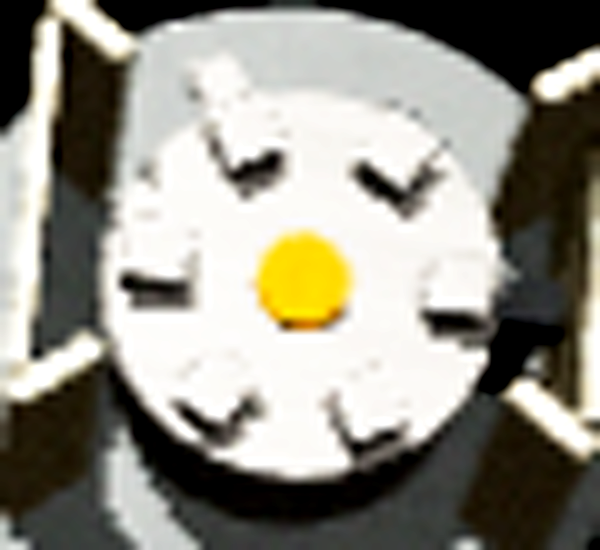

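Measurements:
- **Stand axis:** about (627.4, −30.6). The base rim, hub and wall tips agree within 1 mm.
- **Stand yaw:** about −4.8°.
- **Ring:** q about 7°, from the tab and side lugs.
- **Wrench:** grip (507.7, 319.7), yaw −16.2°. Head length 100 measured against 98 given, and the side view agrees.

Next I plan the moves.

```bash
cat > plan.py <<'E'
import numpy as np,json,sys,os
F="cmd.json"
if not os.path.exists(F): json.dump([207.741,482.156,231.294,156.70],open(F,"w"))
AX=np.array([627.4,-30.6]);YS=-4.8
def cur(): return np.array(json.load(open(F)))
def pose_handle(stand_deg,z0):  # handle direction in stand frame, wrench origin height
    a=np.radians(stand_deg+YS);p=AX+115*np.array([np.cos(a),np.sin(a)]);return [*p,z0+27-19,stand_deg+YS]
def rows(tg,save=True):
    c=cur();a=np.radians(c[3]);tx=np.array([np.cos(a),np.sin(a)]);ty=np.array([np.sin(a),-np.cos(a)])
    dp=[];tw=[]
    for p in tg:
        d=np.array(p[:2])-c[:2];dp.append([round(float(d@tx)/200,3),round(float(d@ty)/200,3),round(-(p[2]-c[2])/200,3)])
        tw.append(round(-((p[3]-c[3]+180)%360-180)/90,3))
    print("dp",json.dumps(dp));print("twist",json.dumps(tw))
    L=dp[-1];n=c[:2]+200*(L[0]*tx+L[1]*ty);e=[*n,c[2]-200*L[2],c[3]-90*tw[-1]]
    if save: json.dump(e,open(F,"w"));print("cmd end",np.round(e,2))
E
python3 - <<'E'
from plan import *
rows([(385,400,180,163.8)])
rows([(507.7,319.7,90,163.8)])
rows([(507.7,319.7,8.5,163.8)])
E
```

```text
dp [[-0.976, -0.027, 0.256]]
twist [-0.079]
cmd end [384.89 399.99 180.09 163.81]
dp [[-0.702, -0.214, 0.45]]
twist [0.0]
cmd end [507.78 319.74  90.09 163.81]
dp [[0.0, -0.0, 0.408]]
twist [0.0]
cmd end [507.78 319.74   8.49 163.81]
```

>>> drive_tool(
  gripper=[1, 1, 1, 1, 1, 1, 1, 1],
  dp=[
    [-0.976, -0.027, 0.256],
    [-0.976, -0.027, 0.256],
    [-0.976, -0.027, 0.256],
    [-0.976, -0.027, 0.256],
    [-0.976, -0.027, 0.256],
    [-0.976, -0.027, 0.256],
    [-0.976, -0.027, 0.256],
    [-0.976, -0.027, 0.256],
  ],
  twist=[-0.079, -0.079, -0.079, -0.079, -0.079, -0.079, -0.079, -0.079],
  newtons=60,
)

```text
time_s: 0.9
eef_pos: [383.8, 400.8, 180.6]
ee_rot: [0.0, 0.14, 0.99, 0.0]
force: [-0.8, 0.1, -0.1]
grip_width: 1.0
```

>>> drive_tool(
  gripper=[1, 1, 1, 1, 1, 1, 1, 1],
  dp=[
    [-0.702, -0.214, 0.45],
    [-0.702, -0.214, 0.45],
    [-0.702, -0.214, 0.45],
    [-0.702, -0.214, 0.45],
    [-0.702, -0.214, 0.45],
    [-0.702, -0.214, 0.45],
    [-0.702, -0.214, 0.45],
    [-0.702, -0.214, 0.45],
  ],
  twist=[0, 0, 0, 0, 0, 0, 0, 0],
)

```text
time_s: 1.7
eef_pos: [507.1, 320.9, 91.2]
ee_rot: [0.001, 0.14, 0.99, 0.0]
force: [0.1, 0.3, -0.4]
grip_width: 0.999
```

Run:
```python
from rig import cams,ctrl
from h import *
c=cams.capture("side");cv2.imwrite("pics/s1.png",c["pixels"][:,:,::-1]);crop(c,240,110,160,120,5,"pics/s1c.png")
print(ctrl.sense()["eef_pos"])
```

```text
[507.21058093 320.69157443  91.02624805]
```

View pics/s1c.png

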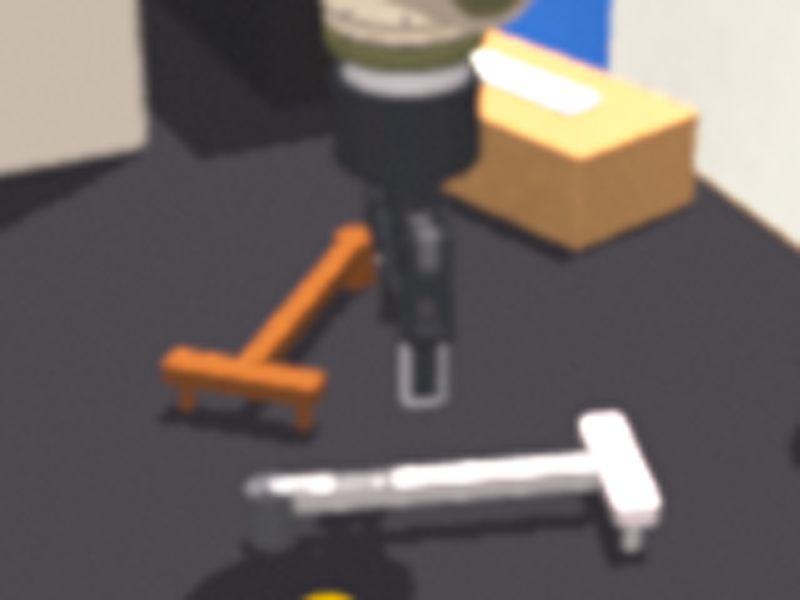

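The gripper hangs above the middle of the silver handle (fingertips at crop (423,405), handle at (423,475)), so I descend and grip.

>>> drive_tool(
  gripper=[1, 1, 1, 1, 1, 1, 0, 0, 0, 0, 0, 0, 0, 0, 0, 0],
  dp=[
    [0, 0, 0.15],
    [0, 0, 0.3],
    [0, 0, 0.408],
    [0, 0, 0.408],
    [0, 0, 0.408],
    [0, 0, 0.408],
    [0, 0, 0.408],
    [0, 0, 0.408],
    [0, 0, 0.408],
    [0, 0, 0.408],
    [0, 0, 0.408],
    [0, 0, 0.408],
    [0, 0, 0.408],
    [0, 0, 0.408],
    [0, 0, 0.408],
    [0, 0, 0.408],
  ],
  twist=[0, 0, 0, 0, 0, 0, 0, 0, 0, 0, 0, 0, 0, 0, 0, 0],
  newtons=80,
)

```text
time_s: 3.35
eef_pos: [507.9, 319.7, 8.8]
ee_rot: [0.0, 0.141, 0.99, 0.0]
force: [-1.5, -1.0, 6.0]
grip_width: 0.144
```

Run:
```python
from plan import *
c=cur()
rows([(c[0],c[1],60,c[3]),(c[0],c[1],165,c[3])])
```

```text
dp [[0.0, 0.0, -0.258], [0.0, 0.0, -0.783]]
twist [-0.0, -0.0]
cmd end [507.78 319.74 165.09 163.81]
```

>>> drive_tool(
  gripper=[0, 0, 0, 0, 0, 0, 0, 0],
  dp=[
    [0, 0, -0.1],
    [0, 0, -0.258],
    [0, 0, -0.45],
    [0, 0, -0.65],
    [0, 0, -0.783],
    [0, 0, -0.783],
    [0, 0, -0.783],
    [0, 0, -0.783],
  ],
  twist=[0, 0, 0, 0, 0, 0, 0, 0],
)

```text
time_s: 4.15
eef_pos: [506.8, 319.3, 162.5]
ee_rot: [-0.002, 0.141, 0.99, -0.001]
force: [0.2, 0.3, -3.2]
grip_width: 0.147
```

Run:
```python
from rig import cams,ctrl
from h import *
for n in("side","top"):
    c=cams.capture(n);cv2.imwrite(f"pics/{n}2.png",c["pixels"][:,:,::-1]);pickle.dump(c,open(f"{n}2.pkl","wb"))
print(ctrl.sense())
```

```text
{'time_s': 4.25, 'joints': array([ 3.66793261e-01,  5.33499471e-01,  1.35387153e+00,  1.46121455e-05,
        1.25762818e+00, -9.21230519e-01]), 'dq': array([-0.0008439 , -0.0084394 , -0.01216464, -0.00028498,  0.00319824,
        0.00017385]), 'tau': array([ 2.24527699e-02, -5.26778340e+01, -2.65373933e+01, -9.77238582e-03,
       -9.16367368e-03,  1.99371643e-04]), 'eef_pos': array([507.12104691, 319.41612147, 163.09971382]), 'ee_rot': array([-1.49140699e-03,  1.40917726e-01,  9.90019845e-01, -8.22718851e-04]), 'force': array([ 0.32296742, -0.63034283, -4.52491084]), 'wrist_torque': array([ 0.01479259, -0.00219013,  0.02528605]), 'grip_width': 0.1451964744978016}
```

View pics/side2.png

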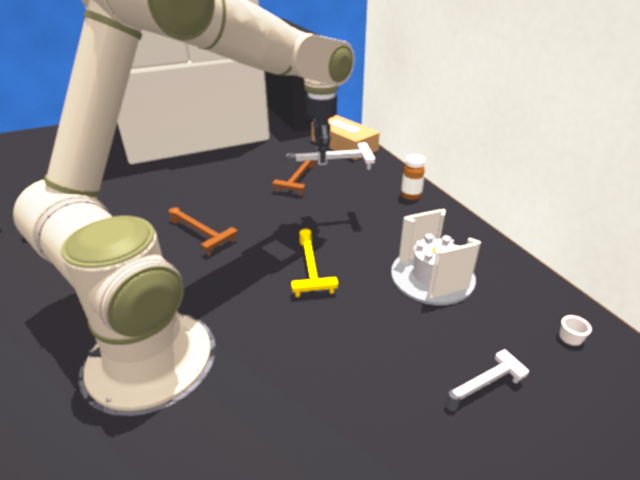

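View pics/top2.png

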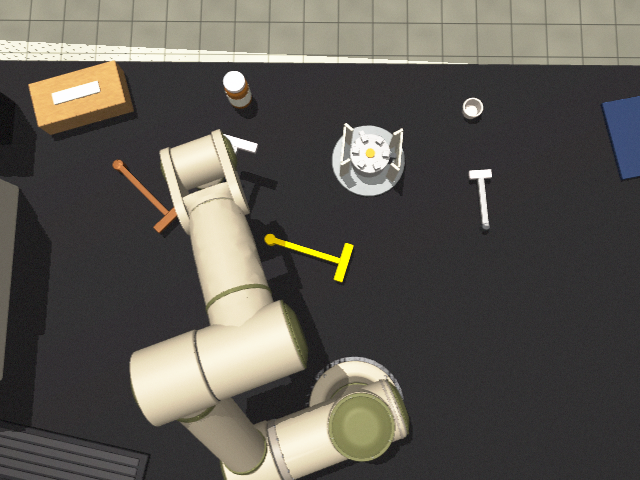

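Run:
```python
from plan import *
p=pose_handle(206,164)
rows([(510,130,172,180)])
rows([(p[0],p[1],p[2],p[3])])
```

```text
dp [[-0.275, -0.908, -0.035]]
twist [-0.18]
cmd end [509.97 130.   172.09 180.01]
dp [[-0.051, -1.011, 0.0]]
twist [-0.235]
cmd end [520.2  -72.2  172.09 201.16]
```

Run:
```python
from plan import *
json.dump([507.78,319.74,165.09,163.81],open(F,"w"))
p=pose_handle(206,164)
rows([(512,122,172,180)])
rows([(p[0],p[1],p[2],p[3])])
```

```text
dp [[-0.296, -0.944, -0.035]]
twist [-0.18]
cmd end [511.99 121.92 172.09 180.01]
dp [[-0.041, -0.971, 0.0]]
twist [-0.235]
cmd end [520.22 -72.28 172.09 201.16]
```

>>> drive_tool(
  gripper=[0, 0, 0, 0, 0, 0, 0],
  dp=[
    [-0.05, -0.15, -0.035],
    [-0.11, -0.36, -0.035],
    [-0.18, -0.58, -0.035],
    [-0.24, -0.8, -0.035],
    [-0.296, -0.944, -0.035],
    [-0.296, -0.944, -0.035],
    [-0.296, -0.944, -0.035],
  ],
  twist=[-0.03, -0.08, -0.12, -0.16, -0.18, -0.18, -0.18],
)

```text
time_s: 4.95
eef_pos: [511.8, 121.6, 171.4]
ee_rot: [-0.001, 0.001, 1.0, 0.0]
force: [-0.0, -0.5, -2.5]
grip_width: 0.148
```

>>> drive_tool(
  gripper=[0, 0, 0, 0, 0, 0, 0, 0],
  dp=[
    [-0.01, -0.15, 0],
    [-0.02, -0.36, 0],
    [-0.03, -0.58, 0],
    [-0.04, -0.8, 0],
    [-0.041, -0.971, 0],
    [-0.041, -0.971, 0],
    [-0.041, -0.971, 0],
    [-0.041, -0.971, 0],
  ],
  twist=[-0.03, -0.1, -0.15, -0.2, -0.235, -0.235, -0.235, -0.235],
)

```text
time_s: 5.75
eef_pos: [520.2, -70.9, 171.8]
ee_rot: [-0.0, -0.184, 0.983, 0.0]
force: [0.6, 0.2, -3.9]
grip_width: 0.145
```

Run:
```python
from rig import cams,ctrl
from h import *
for n in("side","top"):
    c=cams.capture(n);cv2.imwrite(f"pics/{n}3.png",c["pixels"][:,:,::-1]);pickle.dump(c,open(f"{n}3.pkl","wb"))
    if n=="side": crop(c,370,120,140,180,4,"pics/side3c.png")
    else: crop(c,320,100,100,100,6,"pics/top3c.png")
print(ctrl.sense())
```

```text
{'time_s': 5.85, 'joints': array([-3.59057752e-01,  3.66825237e-01,  1.58410497e+00,  1.69000735e-04,
        1.19090644e+00, -2.30072486e+00]), 'dq': array([-0.00523505, -0.00175045, -0.00194055, -0.00108446, -0.00208032,
       -0.00271545]), 'tau': array([-2.34807394e-01, -4.39482379e+01, -2.57603699e+01,  7.14402922e-03,
       -1.44407628e-02,  1.16897802e-02]), 'eef_pos': array([520.23413914, -70.99354036, 171.99400714]), 'ee_rot': array([-6.37050790e-05, -1.84343668e-01,  9.82861837e-01,  1.30315280e-04]), 'force': array([-0.38030345,  0.38340171, -3.50743811]), 'wrist_torque': array([ 0.05961572, -0.00773354, -0.05681788]), 'grip_width': 0.14854607499273106}
```

View pics/side3c.png

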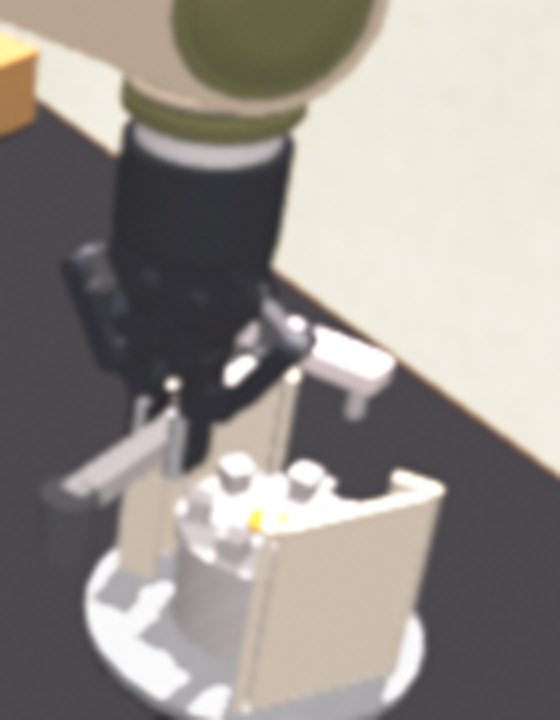

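View pics/top3c.png

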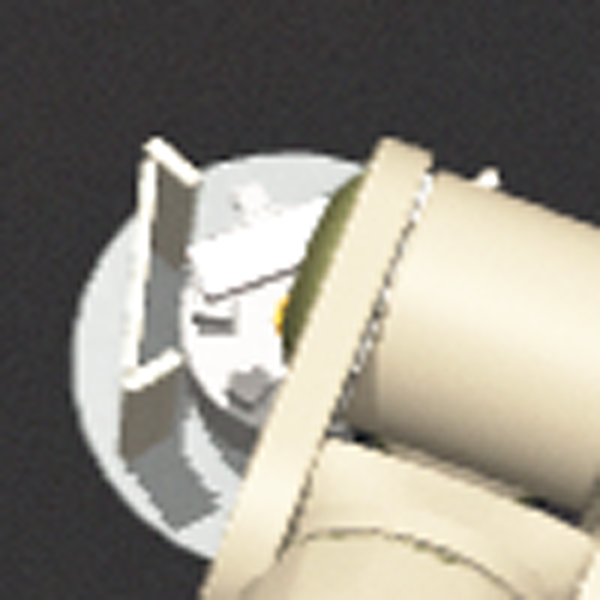

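Run:
```python
from h import *
t=load("top3.pkl");s=load("side3.pkl")
P=onz(t,np.array([[189,243],[201,298]])/6+[320,100]-.5,198)
w=np.radians(21.2);ax=np.array([np.cos(w),np.sin(w)]);n=np.array([-ax[1],ax[0]])
g=np.array([520.2,-71.0]);o=g+115*ax;print("exp o",o)
for q in P: print(q,(q[:2]-o)@ax,(q[:2]-o)@n,"expect +-11, 49")
# head front edge line slope
a=onz(t,np.array([[189,243],[322,195]])/6+[320,100]-.5,198);d=a[1]-a[0];print(np.degrees(np.arctan2(d[1],d[0]))+90)
# side predicted: right end corners top & pin tip
for y in(-49,): print((proj(s,np.r_[o+11*ax+n*y,198])-[370,120]+.5)*4,(proj(s,np.r_[o-11*ax+n*y,198])-[370,120]+.5)*4)
print((proj(s,np.r_[o-38*n,164])-[370,120]+.5)*4,(proj(s,np.r_[o-195*ax,164])-[370,120]+.5)*4)
```

```text
exp o [627.41723714 -29.41317444]
[622.12089729  21.57525966 198.        ] 13.500766858259388 49.453017324805145 expect +-11, 49
[600.43797824  16.87418399 198.        ] -8.414759117603976 52.91116886210963 expect +-11, 49
20.997630187591625
[[397.85094037 356.04312648]] [[375.50411151 372.7797629 ]]
[[355.94948337 412.58659461]] [[ 65.68762715 548.23814086]]
```

Run:
```python
from plan import *
rows([pose_handle(206,105)])
rows([pose_handle(206,81)])
```

```text
dp [[0.0, 0.0, 0.295]]
twist [-0.0]
cmd end [520.22 -72.28 113.09 201.16]
dp [[0.0, 0.0, 0.12]]
twist [-0.0]
cmd end [520.22 -72.28  89.09 201.16]
```

>>> drive_tool(
  gripper=[0, 0, 0, 0, 0, 0, 0],
  dp=[
    [0, 0, 0.08],
    [0, 0, 0.16],
    [0, 0, 0.24],
    [0, 0, 0.295],
    [0, 0, 0.295],
    [0, 0, 0.295],
    [0, 0, 0.295],
  ],
  twist=[0, 0, 0, 0, 0, 0, 0],
)

```text
time_s: 6.55
eef_pos: [520.6, -72.3, 113.9]
ee_rot: [0.001, -0.184, 0.983, -0.0]
force: [-0.0, -0.0, -4.3]
grip_width: 0.144
```

Run:
```python
from rig import cams,ctrl
from h import *
c=cams.capture("side");crop(c,370,140,140,160,5,"pics/side4c.png")
print(ctrl.sense()["eef_pos"],ctrl.sense()["force"])
```

```text
[520.58192278 -72.3734875  113.90524524] [ 0.30746721 -0.15259641 -3.3563506 ]
```

View pics/side4c.png

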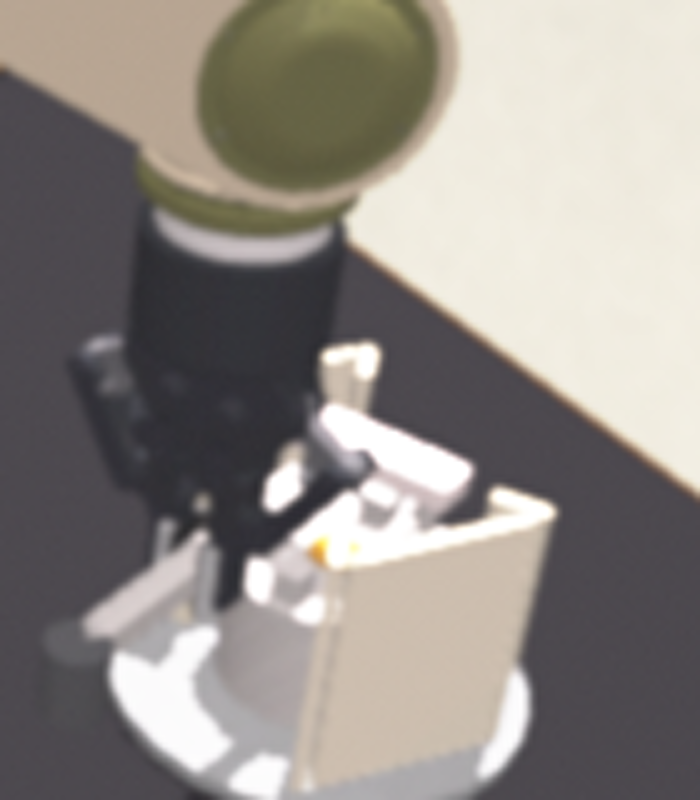

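The head at crop (400,450) hovers over the ring, clear inside the walls. I descend slowly into the gaps.

>>> drive_tool(
  gripper=[0, 0, 0, 0, 0, 0],
  dp=[
    [0, 0, 0.03],
    [0, 0, 0.055],
    [0, 0, 0.08],
    [0, 0, 0.105],
    [0, 0, 0.12],
    [0, 0, 0.12],
  ],
  twist=[0, 0, 0, 0, 0, 0],
)

```text
time_s: 7.2
eef_pos: [519.9, -72.2, 88.6]
ee_rot: [-0.0, -0.184, 0.983, 0.0]
force: [-0.1, -0.3, -4.2]
grip_width: 0.145
```

Run:
```python
from rig import ctrl
s=ctrl.sense();print(s["eef_pos"],s["force"],s["wrist_torque"])
from plan import *
rows([pose_handle(a,81) for a in np.arange(202,137,-4)]+[pose_handle(138,81)]*3)
```

```text
[519.93352167 -72.23931456  88.56809537] [-0.06973633 -0.28668988 -4.23016808] [ 0.04265939  0.02550965 -0.02591161]
dp [[-0.001, 0.041, 0.0], [-0.006, 0.081, 0.0], [-0.012, 0.12, 0.0], [-0.022, 0.159, 0.0], [-0.035, 0.197, 0.0], [-0.05, 0.234, 0.0], [-0.067, 0.27, 0.0], [-0.087, 0.305, 0.0], [-0.11, 0.339, 0.0], [-0.134, 0.37, 0.0], [-0.161, 0.4, 0.0], [-0.19, 0.428, 0.0], [-0.221, 0.454, 0.0], [-0.253, 0.477, 0.0], [-0.287, 0.499, 0.0], [-0.323, 0.518, 0.0], [-0.359, 0.534, 0.0], [-0.359, 0.534, 0.0], [-0.359, 0.534, 0.0], [-0.359, 0.534, 0.0]]
twist [0.044, 0.088, 0.133, 0.177, 0.222, 0.266, 0.311, 0.355, 0.4, 0.444, 0.488, 0.533, 0.577, 0.622, 0.666, 0.711, 0.755, 0.755, 0.755, 0.755]
cmd end [548.63  53.24  89.09 133.21]
```

Pins dropped with no contact force. I do a first partial stroke as a check.

>>> drive_tool(
  gripper=[0, 0, 0, 0, 0, 0],
  dp=[
    [-0.001, 0.041, 0],
    [-0.006, 0.081, 0],
    [-0.012, 0.12, 0],
    [-0.022, 0.159, 0],
    [-0.035, 0.197, 0],
    [-0.05, 0.234, 0],
  ],
  twist=[0.044, 0.088, 0.133, 0.177, 0.222, 0.266],
)

```text
time_s: 7.8
eef_pos: [511.4, -24.9, 89.0]
ee_rot: [-0.001, 0.026, 1.0, -0.0]
force: [-4.8, -1.4, -1.8]
grip_width: 0.149
```

Run:
```python
from rig import ctrl
s=ctrl.sense();print(s["eef_pos"],s["force"],s["wrist_torque"])
from plan import *
json.dump([520.22,-72.28,89.09,201.16],open(F,"w"))
import io,contextlib
c=cur();a=np.radians(c[3]);d=np.array([-0.05,.234])*200
n=c[:2]+d[0]*np.array([np.cos(a),np.sin(a)])+d[1]*np.array([np.sin(a),-np.cos(a)])
json.dump([*n,89.09,201.16-90*.266],open(F,"w"));print(cur(),pose_handle(182,81))
rows([pose_handle(a,81) for a in np.arange(178,137,-4)]+[pose_handle(138,81)]*3)
```

```text
[511.44925137 -24.91038966  88.97350083] [-4.80590098 -1.39951874 -1.81068817] [-0.23352117  0.74944855  0.06133284]
[512.65219601 -25.02570556  89.09       177.22      ] [np.float64(512.5372942057351), np.float64(-24.982276473504456), 89, 177.2]
dp [[-0.001, 0.04, 0.0], [-0.005, 0.08, 0.0], [-0.012, 0.12, 0.0], [-0.022, 0.159, 0.0], [-0.034, 0.197, 0.0], [-0.049, 0.234, 0.0], [-0.067, 0.27, 0.0], [-0.087, 0.305, 0.0], [-0.109, 0.338, 0.0], [-0.134, 0.37, 0.0], [-0.161, 0.4, 0.0], [-0.161, 0.4, 0.0], [-0.161, 0.4, 0.0], [-0.161, 0.4, 0.0]]
twist [0.045, 0.089, 0.134, 0.178, 0.222, 0.267, 0.311, 0.356, 0.4, 0.445, 0.489, 0.489, 0.489, 0.489]
cmd end [548.69  53.32  89.09 133.21]
```

>>> drive_tool(
  gripper=[0, 0, 0, 0, 0, 0, 0, 0, 0, 0, 0, 0, 0],
  dp=[
    [-0.001, 0.04, 0],
    [-0.005, 0.08, 0],
    [-0.012, 0.12, 0],
    [-0.022, 0.159, 0],
    [-0.034, 0.197, 0],
    [-0.049, 0.234, 0],
    [-0.067, 0.27, 0],
    [-0.087, 0.305, 0],
    [-0.109, 0.338, 0],
    [-0.134, 0.37, 0],
    [-0.161, 0.4, 0],
    [-0.161, 0.4, 0],
    [-0.161, 0.4, 0],
  ],
  twist=[0.045, 0.089, 0.134, 0.178, 0.222, 0.267, 0.311, 0.356, 0.4, 0.445, 0.489, 0.489, 0.489],
)

```text
time_s: 9.1
eef_pos: [548.6, 53.2, 89.1]
ee_rot: [0.0, 0.396, 0.918, 0.0]
force: [0.4, -0.7, -4.0]
grip_width: 0.149
```

Run:
```python
from rig import cams,ctrl
from h import *
s=ctrl.sense();print(s["eef_pos"],s["ee_rot"],s["force"],s["wrist_torque"],s["grip_width"])
for n in("side","top"):
    c=cams.capture(n);pickle.dump(c,open(f"{n}5.pkl","wb"))
    if n=="side": crop(c,370,140,140,160,5,"pics/side5c.png")
    else: crop(c,320,100,100,100,6,"pics/top5c.png")
from plan import *
rows([pose_handle(138,81+dz) for dz in (4,8,12,16,20,24,24,24)])
```

```text
[548.57077822  53.22125158  89.10397467] [3.34168090e-05 3.96223247e-01 9.18154201e-01 3.31254066e-05] [ 0.36847205 -0.7408231  -3.97540082] [ 0.01247824  0.04697945 -0.0611368 ] 0.14890783875117952
dp [[-0.0, -0.0, -0.02], [-0.0, -0.0, -0.04], [-0.0, -0.0, -0.06], [-0.0, -0.0, -0.08], [-0.0, -0.0, -0.1], [-0.0, -0.0, -0.12], [-0.0, -0.0, -0.12], [-0.0, -0.0, -0.12]]
twist [0.0, 0.0, 0.0, 0.0, 0.0, 0.0, 0.0, 0.0]
cmd end [548.69  53.32 113.09 133.21]
```

View pics/side5c.png

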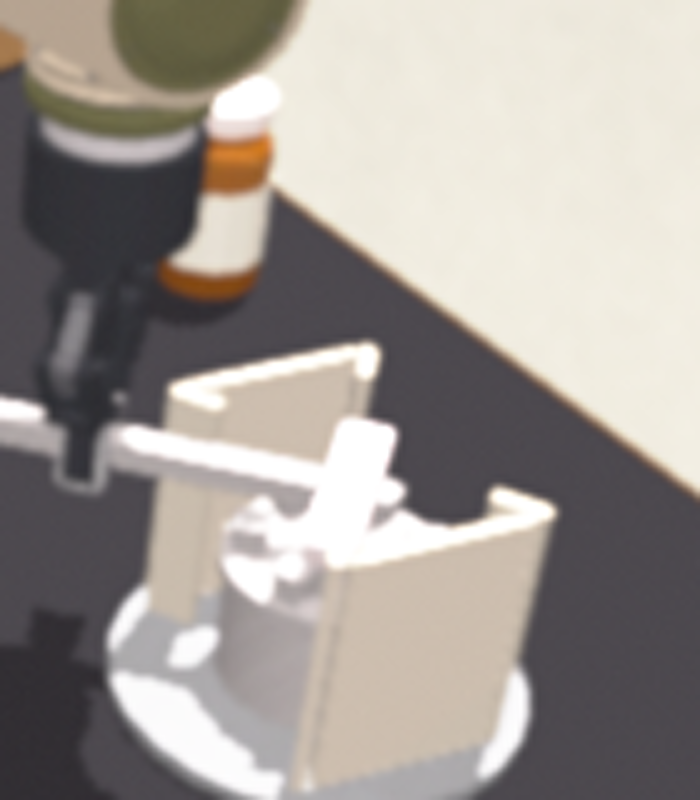

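View pics/top5c.png

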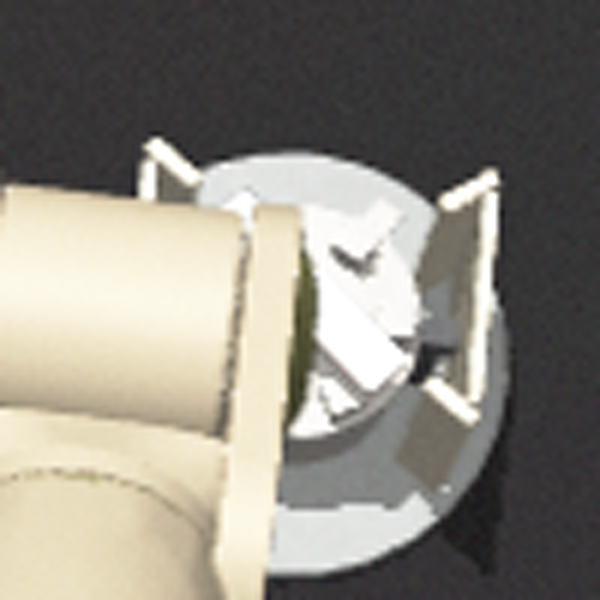

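Tab moved from stand +28° to about −32°, so the ring turned about 60° as predicted. I lift off and swing back.

>>> drive_tool(
  gripper=[0, 0, 0, 0, 0, 0, 0, 0],
  dp=[
    [0, 0, -0.02],
    [0, 0, -0.04],
    [0, 0, -0.06],
    [0, 0, -0.08],
    [0, 0, -0.1],
    [0, 0, -0.12],
    [0, 0, -0.12],
    [0, 0, -0.12],
  ],
  twist=[0, 0, 0, 0, 0, 0, 0, 0],
)

```text
time_s: 10.0
eef_pos: [548.6, 53.3, 113.1]
ee_rot: [-0.0, 0.397, 0.918, -0.0]
force: [0.5, 0.2, -4.0]
grip_width: 0.147
```

Run:
```python
from rig import ctrl
s=ctrl.sense();print(s["eef_pos"],s["force"])
from plan import *
rows([pose_handle(a,105) for a in list(np.arange(143,204,5))+[207]*5])
```

```text
[548.60744374  53.27060472 113.08880113] [ 0.48182821  0.21063769 -4.00986744]
dp [[-0.002, -0.05, 0.0], [-0.009, -0.1, 0.0], [-0.02, -0.149, 0.0], [-0.035, -0.197, 0.0], [-0.054, -0.243, 0.0], [-0.077, -0.288, 0.0], [-0.104, -0.33, 0.0], [-0.135, -0.37, 0.0], [-0.169, -0.407, 0.0], [-0.206, -0.441, 0.0], [-0.245, -0.471, 0.0], [-0.288, -0.498, 0.0], [-0.332, -0.522, 0.0], [-0.369, -0.537, 0.0], [-0.369, -0.537, 0.0], [-0.369, -0.537, 0.0], [-0.369, -0.537, 0.0], [-0.369, -0.537, 0.0]]
twist [-0.055, -0.111, -0.167, -0.222, -0.278, -0.333, -0.389, -0.444, -0.5, -0.555, -0.611, -0.667, -0.722, -0.767, -0.767, -0.767, -0.767, -0.767]
cmd end [520.94 -74.   113.09 202.24]
```

>>> drive_tool(
  gripper=[0, 0, 0, 0, 0, 0, 0, 0, 0, 0, 0, 0, 0, 0, 0, 0, 0],
  dp=[
    [-0.002, -0.05, 0],
    [-0.009, -0.1, 0],
    [-0.02, -0.149, 0],
    [-0.035, -0.197, 0],
    [-0.054, -0.243, 0],
    [-0.077, -0.288, 0],
    [-0.104, -0.33, 0],
    [-0.135, -0.37, 0],
    [-0.169, -0.407, 0],
    [-0.206, -0.441, 0],
    [-0.245, -0.471, 0],
    [-0.288, -0.498, 0],
    [-0.332, -0.522, 0],
    [-0.369, -0.537, 0],
    [-0.369, -0.537, 0],
    [-0.369, -0.537, 0],
    [-0.369, -0.537, 0],
  ],
  twist=[-0.055, -0.111, -0.167, -0.222, -0.278, -0.333, -0.389, -0.444, -0.5, -0.555, -0.611, -0.667, -0.722, -0.767, -0.767, -0.767, -0.767],
)

```text
time_s: 11.7
eef_pos: [520.7, -73.6, 113.0]
ee_rot: [-0.0, -0.192, 0.981, 0.0]
force: [-0.4, 0.5, -4.3]
grip_width: 0.147
```

Run:
```python
from rig import ctrl,cams
from h import *
s=ctrl.sense();print(s["eef_pos"],s["force"])
for n in("side","top"):
    c=cams.capture(n);pickle.dump(c,open(f"{n}6.pkl","wb"))
    if n=="side": crop(c,370,140,140,160,5,"pics/side6c.png")
    else: crop(c,320,100,100,100,6,"pics/top6c.png")
```

```text
[520.67122965 -73.60459273 112.98594257] [-0.38305651  0.46108    -4.32613335]
```

View pics/side6c.png

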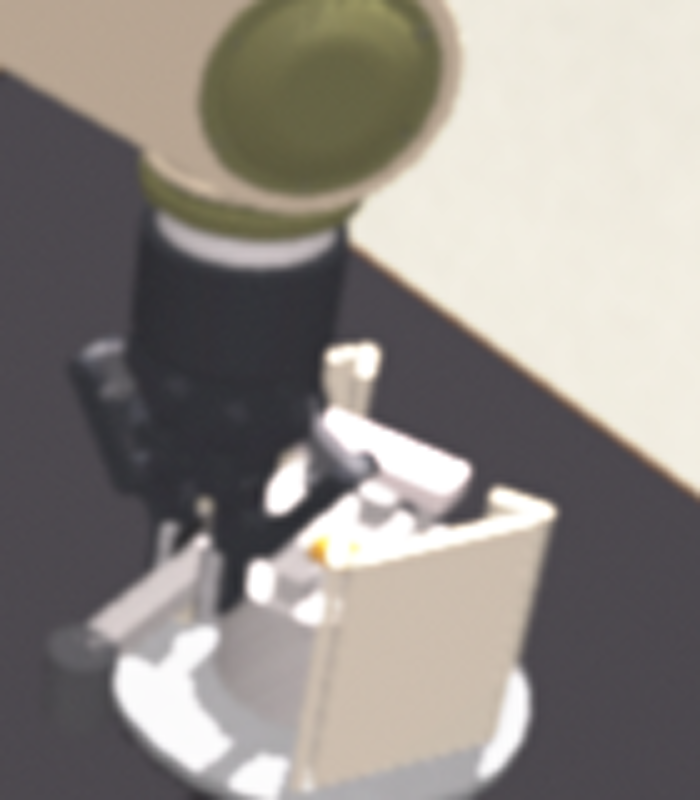

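View pics/top6c.png

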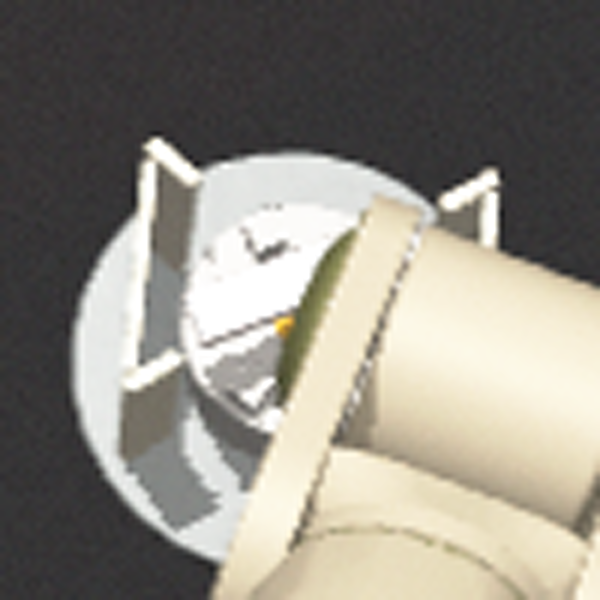

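The pattern repeats after one lug pitch: the tab is gone from the upper left and the head sits over the gaps at crop (240,290). I descend again.

>>> drive_tool(
  gripper=[0, 0, 0, 0, 0, 0],
  dp=[
    [0, 0, 0.03],
    [0, 0, 0.055],
    [0, 0, 0.08],
    [0, 0, 0.105],
    [0, 0, 0.12],
    [0, 0, 0.12],
  ],
  twist=[0, 0, 0, 0, 0, 0],
)

```text
time_s: 12.4
eef_pos: [520.7, -74.0, 88.6]
ee_rot: [-0.0, -0.193, 0.981, 0.0]
force: [0.5, -1.0, -3.8]
grip_width: 0.143
```

Run:
```python
from rig import ctrl
s=ctrl.sense();print(s["eef_pos"],s["force"],s["wrist_torque"])
from plan import *
c=cur();json.dump([c[0],c[1],c[2]-24,c[3]],open(F,"w"))
rows([pose_handle(a,81) for a in list(np.arange(203,158,-4))+[157]*2])
```

```text
[520.66962905 -73.98988008  88.58668164] [ 0.45785288 -0.95005229 -3.78782385] [-0.00596324  0.03368889 -0.05987197]
dp [[-0.001, 0.04, 0.0], [-0.005, 0.08, 0.0], [-0.012, 0.119, 0.0], [-0.022, 0.158, 0.0], [-0.035, 0.196, 0.0], [-0.05, 0.234, 0.0], [-0.067, 0.27, 0.0], [-0.087, 0.304, 0.0], [-0.11, 0.338, 0.0], [-0.135, 0.369, 0.0], [-0.161, 0.399, 0.0], [-0.19, 0.427, 0.0], [-0.206, 0.44, 0.0], [-0.206, 0.44, 0.0]]
twist [0.045, 0.089, 0.134, 0.178, 0.223, 0.267, 0.312, 0.356, 0.4, 0.445, 0.489, 0.534, 0.556, 0.556]
cmd end [525.77  23.04  89.09 152.2 ]
```

>>> drive_tool(
  gripper=[0, 0, 0, 0, 0, 0, 0, 0, 0, 0, 0, 0, 0, 0],
  dp=[
    [-0.001, 0.04, 0],
    [-0.005, 0.08, 0],
    [-0.012, 0.119, 0],
    [-0.022, 0.158, 0],
    [-0.035, 0.196, 0],
    [-0.05, 0.234, 0],
    [-0.067, 0.27, 0],
    [-0.087, 0.304, 0],
    [-0.11, 0.338, 0],
    [-0.135, 0.369, 0],
    [-0.161, 0.399, 0],
    [-0.19, 0.427, 0],
    [-0.206, 0.44, 0],
    [-0.206, 0.44, 0],
  ],
  twist=[0.045, 0.089, 0.134, 0.178, 0.223, 0.267, 0.312, 0.356, 0.4, 0.445, 0.489, 0.534, 0.556, 0.556],
)

```text
time_s: 13.8
eef_pos: [525.6, 23.4, 89.1]
ee_rot: [-0.0, 0.24, 0.971, -0.0]
force: [-1.3, 0.4, -4.3]
grip_width: 0.148
```

Run:
```python
from rig import ctrl,cams
from h import *
s=ctrl.sense();print(s["eef_pos"],s["force"],s["wrist_torque"],s["ee_rot"])
c=cams.capture("top");pickle.dump(c,open("top7.pkl","wb"));crop(c,320,100,100,100,6,"pics/top7c.png")
from plan import *
rows([pose_handle(a,81) for a in (155.5,154,152.5,151,149.5,148,146.5,145)],save=False)
```

```text
[525.56594677  23.38111807  89.08056701] [-1.28395073  0.35483953 -4.26358083] [ 0.0100828   0.28877967 -0.00147442] [-2.81175363e-04  2.40138104e-01  9.70738694e-01 -1.38228418e-05]
dp [[0.0, 0.015, 0.0], [-0.0, 0.03, 0.0], [-0.001, 0.045, 0.0], [-0.003, 0.06, 0.0], [-0.004, 0.075, 0.0], [-0.007, 0.09, 0.0], [-0.009, 0.105, 0.0], [-0.012, 0.119, 0.0]]
twist [0.017, 0.033, 0.05, 0.067, 0.083, 0.1, 0.117, 0.133]
```

View pics/top7c.png

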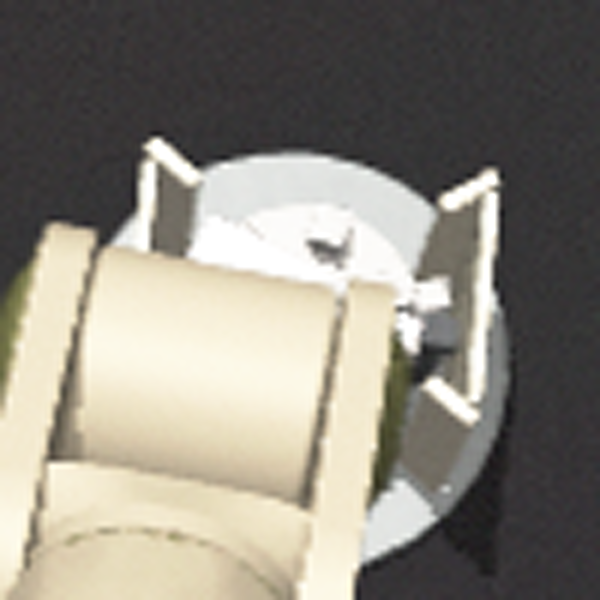

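Tab at (430,292) is just short of the dark block at (440,325). I creep on, watching the force.

>>> drive_tool(
  gripper=[0, 0, 0, 0, 0],
  dp=[
    [0, 0.015, 0],
    [0, 0.03, 0],
    [-0.001, 0.045, 0],
    [-0.003, 0.06, 0],
    [-0.003, 0.06, 0],
  ],
  twist=[0.017, 0.033, 0.05, 0.067, 0.067],
)

```text
time_s: 14.35
eef_pos: [531.1, 32.9, 88.8]
ee_rot: [-0.001, 0.29, 0.957, -0.001]
force: [-5.0, -2.2, -3.1]
grip_width: 0.148
```

Run:
```python
from rig import ctrl,cams
from h import *
s=ctrl.sense();print(s["eef_pos"],s["force"],s["wrist_torque"],s["ee_rot"])
c=cams.capture("top");pickle.dump(c,open("top8.pkl","wb"));crop(c,320,100,100,100,6,"pics/top8c.png")
from plan import *
rows([pose_handle(151,81)])
rows([pose_handle(a,81) for a in (150,149,148,147,146,145,144)],save=False)
```

```text
[531.06794022  32.88081414  88.84075048] [-5.01741471 -2.23707307 -3.05524367] [-0.45925791  0.81521522  0.3733701 ] [-9.79173666e-04  2.90275490e-01  9.56942280e-01 -8.08792220e-04]
dp [[-0.003, 0.06, 0.0]]
twist [0.067]
cmd end [531.9   33.38  89.09 146.17]
dp [[0.0, 0.01, 0.0], [-0.0, 0.02, 0.0], [-0.001, 0.03, 0.0], [-0.001, 0.04, 0.0], [-0.002, 0.05, 0.0], [-0.003, 0.06, 0.0], [-0.004, 0.07, 0.0]]
twist [0.011, 0.022, 0.033, 0.044, 0.055, 0.066, 0.077]
```

View pics/top8c.png

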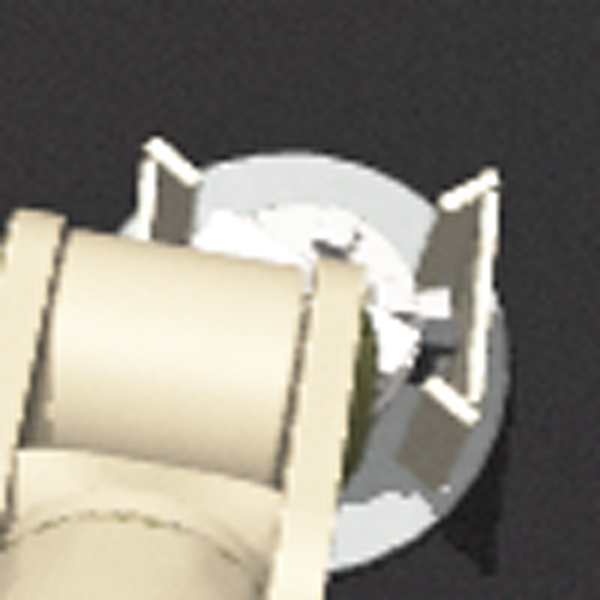

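>>> drive_tool(
  gripper=[0, 0, 0, 0, 0],
  dp=[
    [0, 0.01, 0],
    [0, 0.02, 0],
    [-0.001, 0.03, 0],
    [-0.001, 0.04, 0],
    [-0.001, 0.04, 0],
  ],
  twist=[0.011, 0.022, 0.033, 0.044, 0.044],
)

```text
time_s: 14.9
eef_pos: [532.6, 35.6, 87.7]
ee_rot: [-0.004, 0.321, 0.947, -0.006]
force: [-21.0, -26.4, -2.0]
grip_width: 0.149
```

Run:
```python
from rig import ctrl,cams
from h import *
s=ctrl.sense();print(s["eef_pos"],s["force"],s["wrist_torque"],s["ee_rot"])
c=cams.capture("top");pickle.dump(c,open("top9.pkl","wb"));crop(c,320,100,100,100,6,"pics/top9c.png")
from plan import *
rows([pose_handle(147,81)])
rows([pose_handle(a,81) for a in (148,149,150,151,152,153)],save=False)
```

```text
[532.56316733  35.63346629  87.66987804] [-20.97364537 -26.37998664  -1.95869376] [-4.26903374  3.04680578  1.65473406] [-0.00424422  0.32144456  0.94690147 -0.00574364]
dp [[-0.001, 0.04, 0.0]]
twist [0.044]
cmd end [536.52  39.91  89.09 142.21]
dp [[-0.0, -0.01, 0.0], [-0.0, -0.02, 0.0], [-0.001, -0.03, 0.0], [-0.002, -0.04, 0.0], [-0.002, -0.05, 0.0], [-0.003, -0.06, 0.0]]
twist [-0.011, -0.022, -0.033, -0.044, -0.055, -0.067]
```

View pics/top9c.png

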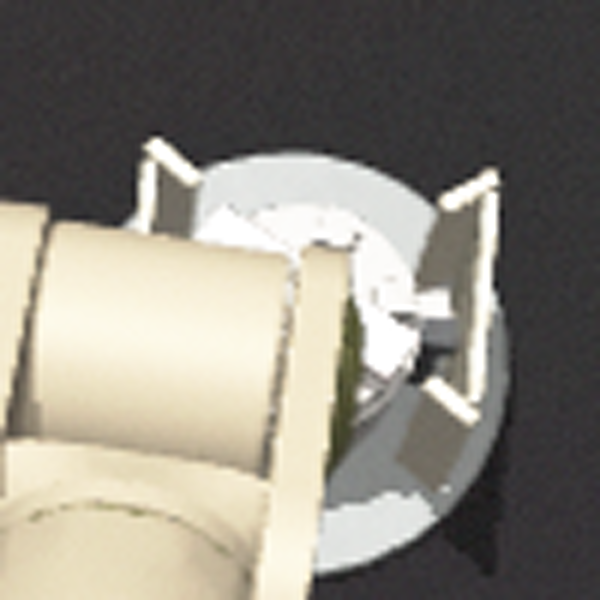

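The reaction rose to 34 N with the tab unmoved at (432,303), so the ring is at the hard stop. I back off into the play, then lift.

Run:
```python
from plan import *
T=[pose_handle(a,81) for a in (148.5,150,151.5,153,155,157,159,160,160)]
T+=[pose_handle(160,81+d) for d in (5,11,18,28,42,60,83,83,83)]
rows(T)
```

```text
dp [[-0.0, -0.015, 0.0], [-0.001, -0.03, 0.0], [-0.002, -0.045, 0.0], [-0.003, -0.06, 0.0], [-0.006, -0.08, 0.0], [-0.009, -0.1, 0.0], [-0.013, -0.12, 0.0], [-0.015, -0.129, 0.0], [-0.015, -0.129, 0.0], [-0.015, -0.129, -0.025], [-0.015, -0.129, -0.055], [-0.015, -0.129, -0.09], [-0.015, -0.129, -0.14], [-0.015, -0.129, -0.21], [-0.015, -0.129, -0.3], [-0.015, -0.129, -0.415], [-0.015, -0.129, -0.415], [-0.015, -0.129, -0.415]]
twist [-0.017, -0.033, -0.05, -0.067, -0.089, -0.111, -0.133, -0.144, -0.144, -0.144, -0.144, -0.144, -0.144, -0.144, -0.144, -0.144, -0.144, -0.144]
cmd end [523.08  17.68 172.09 155.17]
```

>>> drive_tool(
  gripper=[0, 0, 0, 0, 0, 0, 0, 0, 0, 0, 0, 0, 0, 0, 0, 0, 0, 0],
  dp=[
    [0, -0.015, 0],
    [-0.001, -0.03, 0],
    [-0.002, -0.045, 0],
    [-0.003, -0.06, 0],
    [-0.006, -0.08, 0],
    [-0.009, -0.1, 0],
    [-0.013, -0.12, 0],
    [-0.015, -0.129, 0],
    [-0.015, -0.129, 0],
    [-0.015, -0.129, -0.025],
    [-0.015, -0.129, -0.055],
    [-0.015, -0.129, -0.09],
    [-0.015, -0.129, -0.14],
    [-0.015, -0.129, -0.21],
    [-0.015, -0.129, -0.3],
    [-0.015, -0.129, -0.415],
    [-0.015, -0.129, -0.415],
    [-0.015, -0.129, -0.415],
  ],
  twist=[-0.017, -0.033, -0.05, -0.067, -0.089, -0.111, -0.133, -0.144, -0.144, -0.144, -0.144, -0.144, -0.144, -0.144, -0.144, -0.144, -0.144, -0.144],
)

```text
time_s: 16.75
eef_pos: [522.9, 17.7, 172.0]
ee_rot: [0.0, 0.215, 0.977, -0.0]
force: [0.3, 0.5, -5.1]
grip_width: 0.15
```

Run:
```python
from rig import ctrl,cams
from h import *
s=ctrl.sense();print(s["eef_pos"],s["force"],s["wrist_torque"],s["ee_rot"])
for n in("side","top"):
    c=cams.capture(n);pickle.dump(c,open(f"{n}10.pkl","wb"));cv2.imwrite(f"pics/{n}10.png",c["pixels"][:,:,::-1])
```

```text
[522.92213241  17.6929348  171.99672046] [ 0.26920307  0.50199638 -5.13737887] [0.05461132 0.07725329 0.02448064] [ 1.80509979e-04  2.15053921e-01  9.76602160e-01 -3.80665130e-06]
```

View pics/side10.png

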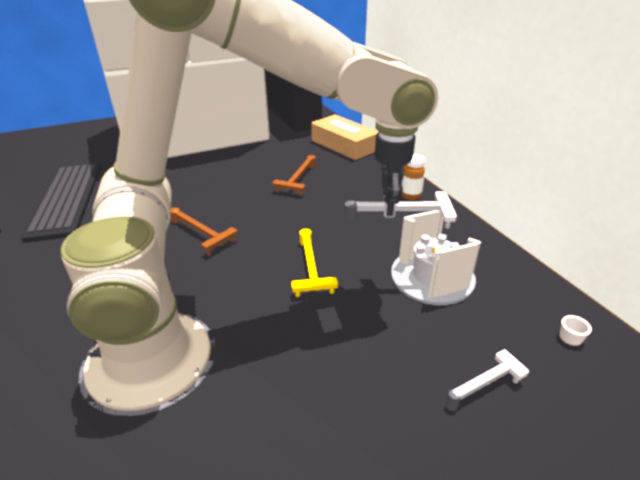

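View pics/top10.png

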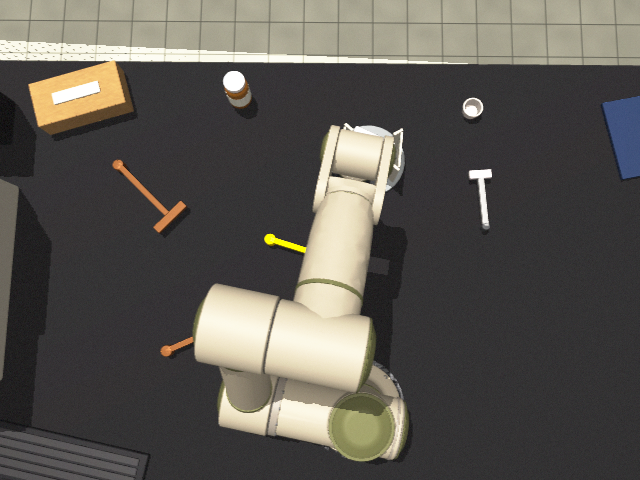

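The wrench is clear and still level in the grip. I lay it back in the free space where it came from.

Run:
```python
from plan import *
rows([(505,190,180,163.8)])
rows([(508,320,120,163.8)])
rows([(508,320,12,163.8)])
```

```text
dp [[0.444, 0.744, -0.04]]
twist [-0.096]
cmd end [504.98 190.02 180.09 163.81]
dp [[0.167, 0.628, 0.3]]
twist [0.0]
cmd end [507.92 319.95 120.09 163.81]
dp [[-0.0, 0.0, 0.54]]
twist [0.0]
cmd end [507.92 319.95  12.09 163.81]
```

>>> drive_tool(
  gripper=[0, 0, 0, 0, 0, 0, 0, 0],
  dp=[
    [0.06, 0.1, -0.04],
    [0.16, 0.27, -0.04],
    [0.28, 0.47, -0.04],
    [0.38, 0.64, -0.04],
    [0.444, 0.744, -0.04],
    [0.444, 0.744, -0.04],
    [0.444, 0.744, -0.04],
    [0.444, 0.744, -0.04],
  ],
  twist=[-0.02, -0.04, -0.07, -0.096, -0.096, -0.096, -0.096, -0.096],
)

```text
time_s: 17.65
eef_pos: [505.0, 189.1, 179.6]
ee_rot: [-0.0, 0.141, 0.99, -0.0]
force: [0.4, -0.1, -3.3]
grip_width: 0.146
```

>>> drive_tool(
  gripper=[0, 0, 0, 0, 0, 0, 0],
  dp=[
    [0.04, 0.14, 0.06],
    [0.09, 0.34, 0.15],
    [0.14, 0.52, 0.24],
    [0.167, 0.628, 0.3],
    [0.167, 0.628, 0.3],
    [0.167, 0.628, 0.3],
    [0.167, 0.628, 0.3],
  ],
  twist=[0, 0, 0, 0, 0, 0, 0],
)

```text
time_s: 18.35
eef_pos: [508.6, 318.7, 120.6]
ee_rot: [0.0, 0.142, 0.99, 0.0]
force: [0.0, -1.0, -2.9]
grip_width: 0.147
```

>>> drive_tool(
  gripper=[0, 0, 0, 0, 0, 0, 0, 0, 0],
  dp=[
    [0, 0, 0.1],
    [0, 0, 0.22],
    [0, 0, 0.34],
    [0, 0, 0.42],
    [0, 0, 0.48],
    [0, 0, 0.52],
    [0, 0, 0.54],
    [0, 0, 0.54],
    [0, 0, 0.54],
  ],
  twist=[0, 0, 0, 0, 0, 0, 0, 0, 0],
)

```text
time_s: 19.25
eef_pos: [508.3, 320.0, 12.8]
ee_rot: [0.001, 0.141, 0.99, 0.0]
force: [-1.2, -0.6, -3.5]
grip_width: 0.143
```

Run:
```python
from rig import ctrl,cams
from h import *
s=ctrl.sense();print(s["eef_pos"],s["force"],s["wrist_torque"],s["ee_rot"])
for n in("side","top"):
    c=cams.capture(n);pickle.dump(c,open(f"{n}11.pkl","wb"))
    if n=="side": crop(c,250,130,160,110,5,"pics/side11c.png")
    else: crop(c,320,100,100,100,6,"pics/top11c.png")
```

```text
[508.32003444 320.02448256  12.78938258] [-1.15566432 -0.55716978 -3.50968682] [ 0.02512832 -0.03646765  0.04309598] [5.12170656e-04 1.40892008e-01 9.90024795e-01 2.90591164e-04]
```

View pics/side11c.png

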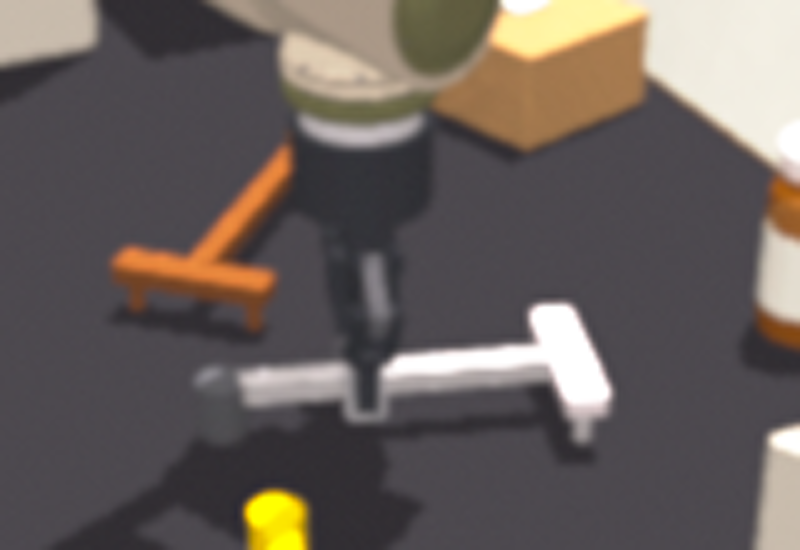

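View pics/top11c.png

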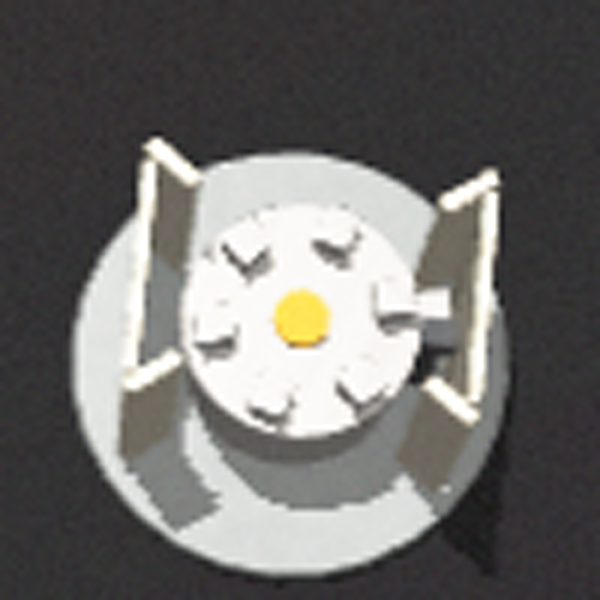

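The ring stays home: the tab at (435,303) touches the block at (440,325), about −77° in the stand frame against −75.7° expected. I lower the last 4 mm and release.

>>> drive_tool(
  gripper=[0, 0, 0, 0],
  dp=[
    [0, 0, 0.008],
    [0, 0, 0.014],
    [0, 0, 0.018],
    [0, 0, 0.018],
  ],
  twist=[0, 0, 0, 0],
)

```text
time_s: 19.75
eef_pos: [507.9, 319.9, 8.8]
ee_rot: [-0.0, 0.141, 0.99, -0.0]
force: [-2.3, -1.6, 1.6]
grip_width: 0.142
```

>>> drive_tool(
  gripper=[0.4, 0.8, 1, 1, 1, 1, 1, 1, 1, 1, 1, 1, 1, 1],
  dp=[
    [0, 0, 0],
    [0, 0, 0],
    [0, 0, 0],
    [0, 0, 0],
    [0, 0, 0],
    [0, 0, 0],
    [0, 0, -0.05],
    [0, 0, -0.15],
    [0, 0, -0.3],
    [0, 0, -0.5],
    [0, 0, -0.7],
    [0, 0, -0.9],
    [0, 0, -0.9],
    [0, 0, -0.9],
  ],
  twist=[0, 0, 0, 0, 0, 0, 0, 0, 0, 0, 0, 0, 0, 0],
)

```text
time_s: 21.15
eef_pos: [508.0, 320.0, 189.5]
ee_rot: [0.001, 0.141, 0.99, 0.0]
force: [0.3, 0.5, -0.2]
grip_width: 1.0
```

>>> drive_tool(
  gripper=[1, 1, 1, 1, 1, 1, 1, 1],
  dp=[
    [0.2, 0, 0],
    [0.4, 0, 0],
    [0.6, 0, 0],
    [0.8, 0, 0],
    [0.8, 0, 0],
    [0.8, 0, 0],
    [0.8, 0, 0],
    [0.8, 0, 0],
  ],
  twist=[0, 0, 0, 0, 0, 0, 0, 0],
)

```text
time_s: 21.95
eef_pos: [355.0, 364.1, 188.0]
ee_rot: [-0.0, 0.141, 0.99, -0.0]
force: [0.9, -1.2, 0.5]
grip_width: 0.998
```

Run:
```python
from rig import ctrl,cams
from h import *
s=ctrl.sense();print(s["time_s"],s["eef_pos"],s["force"],abs(s["dq"]).max())
for n in("side","top"):
    c=cams.capture(n);cv2.imwrite(f"pics/{n}12.png",c["pixels"][:,:,::-1])
    if n=="side":crop(c,250,130,160,110,5,"pics/side12c.png")
```

```text
21.95 [355.01426547 364.12955982 188.02339358] [ 0.87335605 -1.15446607  0.47867252] 0.0009249519179117169
```

View pics/side12c.png

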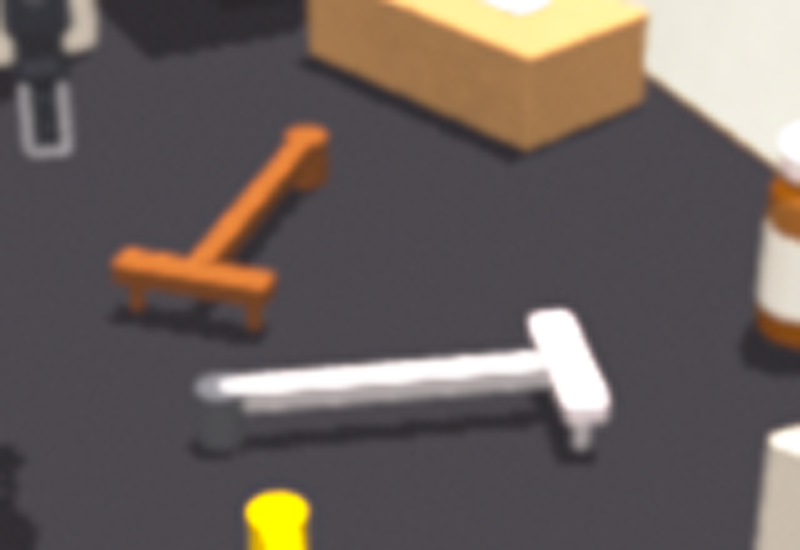

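View pics/top12.png

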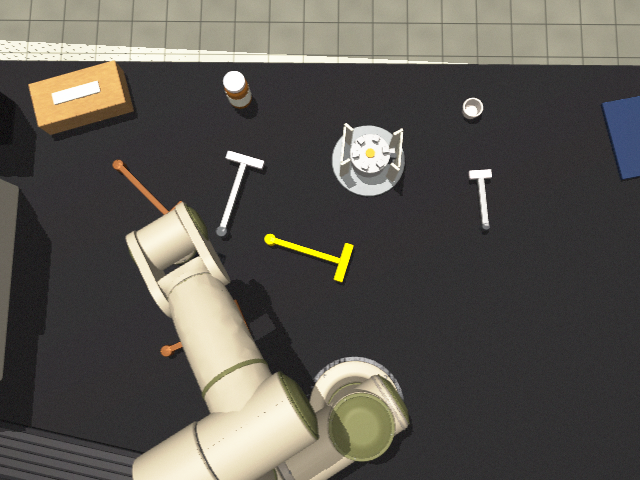

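The wrench lies flat on pins and knob (head (245,160), knob (222,231)). The small wrench at (480,174) has not moved, the tab is against the block at about (393,150), and the arm is clear.

```bash
python3 -c "
from rig import job
print(job.finish_job())"
```

```text
the job is handed in; nothing more can be done
None
```

I turned the lock ring clockwise to its stop with the larger silver wrench in two strokes, then laid the wrench flat on the bench where it came from. I lifted it off, swung it back and reseated it between the strokes. The job was handed in at about 22 s of the 64 s allowed.

- **Ring at the stop:** at the end of the second stroke the reaction rose to about 34 N while the tab stayed put. With the wrench lifted off, the top view shows the tab touching the stop block at about −77° in the stand frame, against about −76° expected.
- **Wrench and surroundings:** it lies pins down, well clear of the stand. The small wrench and the yellow look-alike have not moved. The two brown ones were not touched, though the arm partly covers them in the last picture. The gripper is open and touches nothing.
- **Disagreement:** above the ring, the top view put the wrench head about 2.5 mm further along the handle than the arm pose implied, and the side view did not confirm it. I made no correction, and the pins dropped in both times without contact force.

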